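Load the incubator and latch its door

TASK

Stand the amber jar with the white lid upright on the incubator's pulled-out tray, slide the tray fully home, then swing the door shut gently, without slamming or ramming it, until it clicks past its catch and stays flush by itself. Leave the other things on the bench where they are.

Things in the scene. Friction and masses are not known exactly. Their poses are not given: they have to be found in the camera images.
- jar: loose upright jar of amber glass with a white lid and paper label, 60 mm in diameter, 100 mm high, about 0.25 kg; origin at the centre of its underside, z up
- incubator: fixed white cabinet on the bench, 220 mm deep (its x), 260 mm wide (its y), 210 mm high, with a clear window in the roof; origin at the centre of its underside; x points from its front to its back, so the open front (at x = -110 mm) faces the robot. The opening is 210 mm wide, from 45 to 195 mm above the bench; the roof's front edge is set back 12 mm
- tray (a joint): travel of the pull-out steel tray in m: 0 = fully home against its stop, 0.16 = fully out towards the robot; about 1.5 N friction, no catch. Fully home, its front lip is 2 mm inside the cabinet's front plane and 80 mm below the cabinet's top, so push the last 50 mm with the fingers tilted forward by about 0.4 rad
- tray_spot (a point): centre of the tray's floor (top side, 60 mm above the bench), moves with the tray; axes as the incubator's. The tray is 150 mm long (x) and 170 mm wide (y), with rims 10 mm above the floor at the sides and back and a tall blue front lip
- tray_front (a point): middle of the top edge of the front face of the tray's blue lip (170 mm wide, 8 mm thick, its top 130 mm above the bench), 75 mm in front of tray_spot; moves with the tray; push on this lip to slide the tray in
- door (a joint): door angle in rad: 0 = shut and flush, grows as it opens towards the robot (2.1 at most). It stays where it is left (some friction, damping). From 0.085 rad a rubber buffer (1.5 to 3 N) and a sprung roller catch resist, up to about 11 N at 175 mm from the hinge; past 0.04 rad the catch snaps over and pulls the door to its firm stop at 0. If not past it, the door springs back ajar
- door_hinge (a point): on the door's upright hinge axis, at the right-hand (-y) front corner of the incubator as the robot sees it (x = -110, y = -130 mm in its frame), at the height of the door's top edge, 205 mm above the bench; turns with the door: y points from the hinge to the free edge, -x out of the door's outer face
- door_edge (a point): top corner of the outer face at the free edge: x -16, y 260 mm in the door_hinge frame. Door: white frame with glass pane, 260 mm wide, from 35 to 205 mm above the bench, 15 mm thick, outer face at x -16 mm. A dark upright bar handle stands 31 mm out of the outer face at y 235 mm, 42 to 128 mm above the bench; above it the face is bare
- jar_green: bystander: loose green jar with black lid, 60 mm in diameter, 100 mm high, origin under its centre
- jar_white: bystander: loose white jar with blue lid, 60 mm in diameter, 100 mm high, origin under its centre
- tape: bystander: red roll of tape lying flat, 90 mm in diameter, 20 mm high, origin under its centre
- petri: bystander: glass dish, 90 mm in diameter, 15 mm high, origin under its centre
- beaker: bystander: glass beaker, 70 mm in diameter, 90 mm high, origin under its centre
- spatula: bystander: spatula lying flat, 180 mm long

How it is judged:
On the way, in this order (a step that is already met when the one before it is completed fails the run):
1. the jar stands upright on the pulled-out tray, let go (value of joint tray above 0.06 m and x of jar in the frame of tray_spot between -0.06 and 0.06 m and y of jar in the frame of tray_spot between -0.07 and 0.07 m and z of jar in the frame of tray_spot between -0.006 and 0.006 m and angle between jar's own z axis and vertical below 0.1 rad and contact force between the fingers and jar below 0.1 N), for 0.2 s.
2. the tray is fully home with the jar upright on it, the door still open (value of joint tray below 0.008 m and value of joint door above 0.1 rad and z of jar in the frame of tray_spot between -0.006 and 0.006 m and angle between jar's own z axis and vertical below 0.1 rad), for 0.2 s.
At the end, for the whole second after the job is handed in: the door is shut on its catch and stays so by itself (within 0.02 rad of flush, at rest), the tray is home within 8 mm, and the jar stands upright (within 0.1 rad) on the tray floor, at rest (value of joint door below 0.02 rad and velocity of joint door between -0.05 and 0.05 rad/s and value of joint tray below 0.008 m and x of jar in the frame of tray_spot between -0.06 and 0.06 m and y of jar in the frame of tray_spot between -0.07 and 0.07 m and z of jar in the frame of tray_spot between -0.006 and 0.006 m and angle between jar's own z axis and vertical below 0.1 rad and linear speed of jar below 0.02 m/s); the robot touches nothing.
It fails at once if the door is slammed (closing faster than 3 rad/s) (velocity of joint door below -3 rad/s).
It fails at once if the door or any part of the incubator is pushed with more than 45 N (contact force between any of the fingers, the arm and incubator above 45 N).
It fails at once if the jar is tipped over (angle between jar's own z axis and vertical above 0.6 rad).
It fails at once if another thing on the bench is moved by more than 30 mm (distance of any of jar_green, jar_white, tape, petri, beaker, spatula from where it was at the start of the episode above 0.03 m).
It also fails if it takes over 67 s, if anything falls off the work surface, if the arm or the gripper's body presses on something with over 40 N, if the wrist force passes 120 N, or if a joint passes its speed limit or range.

ROBOT

A 6-joint arm with a two-finger parallel gripper is mounted at the origin on the work surface. World frame = base frame: x ahead of the robot, y to its left, z up, the work surface at z = 0. Lengths are in m, angles in rad, forces in N, time in s.
With the tool pointing down it reaches from about 0.35 to 0.975 m from the base axis. Payload 4.9 kg.
Tool frame: the origin (TCP) lies at the very end of the fingers, on their centre line; the grasp point (between the pads) lies 19 mm behind it; z points along the fingers, y is the line along which they close (so a half turn about z gives the same grasp; the last joint's range is limited). The gripper opens to 85 mm and grips with 20 to 120 N. Pads are 22 mm wide; open, the fingers measure 114 mm over their backs; the gripper's body (76 mm by 85 mm) begins 54 mm behind the grasp point. The pads swing forward as they close: fully open they stand 13 mm farther back than shut.
Start: joints at [-1.308, 0.053, 1.613, -0, 1.476, -0.119], TCP at [0.233, -0.58, 0.231] pointing down, gripper open.
Joint ranges: [-3.01, 3.01], [-1.01, 2.22], [0.06, 2.58], [-1.02, 4.17], [0.09, 2.62], [-3.14, 3.14]. Speed limits (rad/s): [2.57, 2.57, 3.14, 3.14, 3.14, 3.14].

INTERFACE

Orientations are given as a unit quaternion [w, x, y, z].
In Python, from plant import monitor, vision, manip gives the robot as it stands. The module is installed in compiled form; this text tells all that it offers.
- The arm moves only by the tool arm_command, never from a script. Its argument "rows" is a list of rows, each a list of 3 entries, a list of its own where there are three numbers: the finger opening in mm, from 0 to 85.4, then the shift along the world's x, y, z in units of 30 cm (1.0 is 30 cm), then the turn, a rotation vector about the world's x, y, z in units of pi/2 rad (1.0 is pi/2 rad). In form: [[claw, [x, y, z], [wx, wy, wz]], ...]. A call has 1 to 12 rows; each row is the pose to reach, as a shift and turn from the pose commanded when the call began; what a row does not reach only later rows make up. A row lasts 1/12 s, in which the tool goes at most 41.7 mm and 7.16 degrees, less where a joint would pass 70% of its speed; a pose out of reach is approached as far as the arm can. A call with a number of a shift or a turn outside -1 to 1 is refused whole. A call with a gripper value outside its range is refused whole. The fingers move at their own pace and stop on an object; the grip force is fixed at half the most. Time passes only in rows, so rows that repeat a pose let the fingers close. It gives the time, the measured TCP pose, the force, the opening and the grip force at its end, in the units of the state.
- monitor.state(): the state, without advancing time (a new reading comes with each control period).
- vision.grab_frame(name): name is "side" or "top" or "wrist"; returns a dict with "color" (420x560x3 uint8, red, green, blue), "z_map" (420x560 float32, m along the optical axis (not along the pixel's ray), 0 where there is no reading), "mtx" (3x3 intrinsics, pixels), "R" (3x3) and "t" (3): a world point X has camera coordinates R X + t. Camera axes: x right, y down, z forward; pixel columns grow to the right and rows downward; lengths in m; the calibration is good to about 2 mm. A picture is of the moment at which its call begins.
- manip.job_done(): hands the job in; it is judged then, once.
The state is a dict: "time": time; "joint_pos": joint angles; "joint_vel": joint speeds; "joint_efforts": joint torques, N m; "tool_pos": TCP position; "tool_rot": TCP orientation; "contact_force": force on the tool from outside, world axes, zero at the start; "ft_torque": the same for the moment, N m; "gripper_width": opening from 0.0 (shut) to 1.0 (fully open); "grasp_force": force on a finger pad.
Only numpy, scipy, OpenCV 4.12 (cv2) and the standard library are available. Lean on these libraries where they do the work, as an engineer would, in place of code of your own. Each camera call takes 0.05 s, during which the arm holds its last target. There are 200 camera calls.

## Working session

There is one attempt and no reset: what is moved stays moved. The work goes in short steps, Python scripts to look and compute and a tool call to move; the robot and the scene stay as the last step left them, time stands still between calls to the robot, and variables do not carry over. Pictures are saved under pics/ and viewed, at most 10 in all, crops included, and the job is handed in when it is done.

Besides the shell and the picture viewer there is one more tool, called after "Emit:" as name(argument=value, ...), one argument or row to a line, values as JSON. arm_command: Moves the arm, as the interface text tells. Shifts and turns lie within -1 to 1; 1 stands for 30 cm of shift or pi/2 rad of turn. Its arguments: {"type":"object","properties":{"rows":{"type":"array"}},"required":["rows"]}

```bash
mkdir -p pics; cat > h.py <<'E'
import numpy as np, cv2
from plant import monitor, vision, manip
def pts(f):
    z=f["z_map"];v,u=np.mgrid[:z.shape[0],:z.shape[1]]
    K=f["mtx"];c=np.stack([(u-K[0,2])/K[0,0]*z,(v-K[1,2])/K[1,1]*z,z],-1)
    return (c-f["t"])@f["R"]
E
python3 - <<'E'
from h import *
s=monitor.state();print(s["tool_pos"],s["tool_rot"],s["time"],s["contact_force"])
ims=[]
for n in ["top","side"]:
    f=vision.grab_frame(n);np.savez(n+".npz",**f);cv2.imwrite(f"pics/{n}0.png",f["color"][...,::-1])
    print(n,f["mtx"].tolist(),f["R"].round(3).tolist(),f["t"])
E
```

```text
[ 0.23270297 -0.57940067  0.23006496] [-1.01506096e-03  9.81838655e-01  1.89715101e-01 -7.24603918e-05] 0.0 [-0.38207103  0.10408208  0.44140554]
top [[516.3345360545854, 0.0, 278.8528355947054], [0.0, 516.3345360545854, 207.67847946059737], [0.0, 0.0, 1.0]] [[0.021, -1.0, -0.0], [-0.989, -0.021, -0.145], [0.145, 0.003, -0.989]] [0.01055446 0.58799584 1.42442859]
side [[380.4325285741483, 0.0, 272.6734399915727], [0.0, 380.4325285741483, 206.40789252416405], [0.0, 0.0, 1.0]] [[0.188, -0.982, 0.003], [-0.931, -0.179, -0.319], [0.314, 0.057, -0.948]] [-0.10696345  0.57901445  0.93950402]
```

View pics/top0.png

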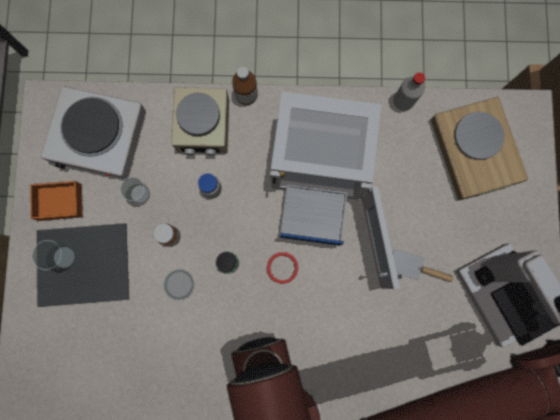

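View pics/side0.png

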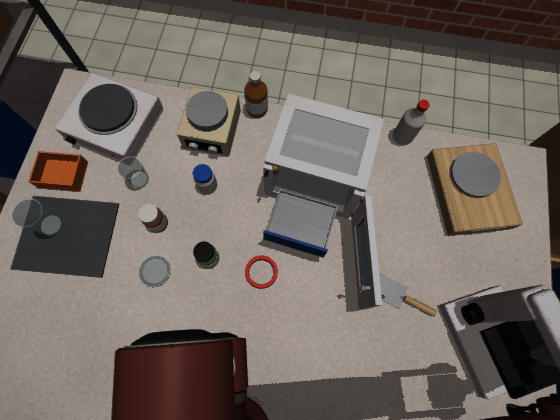

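Top view: amber jar with white lid at (165,234), white jar (208,184), green (227,262), petri (179,284), tape (283,267), incubator centred near (325,140), tray with blue lip along (282,234)-(342,242), and the door open from (370,187) to (392,285), with the spatula right of it at (420,267).

```bash
python3 - <<'E'
from h import *
for n,roi in [("top",dict(lid=(150,182,220,248),lip=(270,350,215,250),roof=(262,390,85,200),door=(355,402,175,292),white=(190,225,168,200),green=(212,242,248,276))),("side",dict(lid=(135,168,200,235),lip=(255,340,220,262),roof=(255,390,95,210),door=(340,390,180,310),white=(185,225,160,195),green=(188,222,235,270)))]:
    f=dict(np.load(n+".npz"));P=pts(f);hsv=cv2.cvtColor(f["color"],cv2.COLOR_RGB2HSV)
    for k,(a,b,c,d) in roi.items():
        p=P[c:d,a:b].reshape(-1,3);h=hsv[c:d,a:b].reshape(-1,3);z=p[:,2]
        if k in("lid","white","green"): m=abs(z-.1)<.006
        elif k=="lip": m=(h[:,0]>100)&(h[:,0]<125)&(h[:,1]>120)&(abs(z-.13)<.008)
        elif k=="roof": m=abs(z-.21)<.008
        else: m=abs(z-.205)<.007
        q=p[m]
        if len(q)<5: print(n,k,len(q),z.max());continue
        (c0,s,ang)=cv2.minAreaRect(q[:,:2].astype(np.float32)*1000)
        print(n,k,len(q),"mean",q.mean(0).round(4),"rect",np.round(c0,1),np.round(s,1),round(ang,2), np.round(cv2.boxPoints((c0,s,ang))).tolist())
E
```

```text
top lid 285 mean [0.5041 0.3365 0.1008] rect [504.3 336.3] [50.7 51.9] 23.5 [[471.0, 350.0], [491.0, 302.0], [538.0, 323.0], [517.0, 370.0]]
top lip 133 mean [ 0.4944 -0.0669  0.1296] rect [494.8 -65.1] [162.2   6.1] 83.5 [[483.0, -145.0], [489.0, -146.0], [507.0, 15.0], [501.0, 16.0]]
top roof 7929 mean [ 0.7494 -0.0953  0.2086] rect [ 730.9 -103.5] [283.1 252.3] 83.32 [[589.0, -229.0], [840.0, -259.0], [873.0, 22.0], [622.0, 52.0]]
top door 790 mean [ 0.5161 -0.2371  0.2051] rect [ 516.6 -238.1] [299.3  48.5] 19.23 [[367.0, -265.0], [383.0, -310.0], [666.0, -212.0], [650.0, -166.0]]
top white 273 mean [0.646  0.2221 0.1006] rect [645.9 222.4] [50.9 52.3] 42.85 [[610.0, 224.0], [645.0, 186.0], [682.0, 221.0], [647.0, 259.0]]
top green 282 mean [0.4304 0.1644 0.1004] rect [430.1 164.4] [50.9 48.9] 1.83 [[404.0, 188.0], [405.0, 139.0], [456.0, 141.0], [455.0, 190.0]]
side lid 305 mean [0.5052 0.33   0.1009] rect [505.6 331.2] [51.7 51.5] 9.91 [[476.0, 352.0], [485.0, 301.0], [535.0, 310.0], [527.0, 361.0]]
side lip 250 mean [ 0.4966 -0.0718  0.1298] rect [497.3 -70.6] [165.    8.9] 83.51 [[484.0, -152.0], [492.0, -153.0], [511.0, 11.0], [502.0, 12.0]]
side roof 7644 mean [ 0.747  -0.1025  0.2094] rect [ 730.8 -109.7] [285.6 254.7] 83.16 [[587.0, -236.0], [840.0, -267.0], [874.0, 17.0], [621.0, 47.0]]
side door 996 mean [ 0.5213 -0.239   0.2061] rect [ 520.4 -241.2] [303.9  66.5] 22.98 [[368.0, -270.0], [394.0, -331.0], [673.0, -212.0], [647.0, -151.0]]
side white 274 mean [0.6468 0.2161 0.1007] rect [647.7 216.5] [50.6 51.5] 80.41 [[618.0, 196.0], [669.0, 187.0], [677.0, 237.0], [627.0, 246.0]]
side green 326 mean [0.4318 0.1588 0.1009] rect [431.9 158.9] [50.8 51.7] 15.06 [[401.0, 177.0], [414.0, 127.0], [463.0, 141.0], [450.0, 190.0]]
```

Emit:
arm_command(
  rows=[
    [85, [0.3, 1, 0.15], [0, 0, -0.316]],
    [85, [0.3, 1, 0.15], [0, 0, -0.316]],
    [85, [0.3, 1, 0.15], [0, 0, -0.316]],
    [85, [0.3, 1, 0.15], [0, 0, -0.316]],
    [85, [0.3, 1, 0.15], [0, 0, -0.316]],
    [85, [0.3, 1, 0.15], [0, 0, -0.316]],
    [85, [0.3, 1, 0.15], [0, 0, -0.316]],
    [85, [0.3, 1, 0.15], [0, 0, -0.316]],
  ],
)

```text
time: 0.77
tool_pos: [0.3233, -0.2769, 0.2766]
tool_rot: [-0.0, 0.998, -0.056, 0.0]
contact_force: [-0.6, -0.1, 0.4]
gripper_width: 0.993
grasp_force: 0.0
```

Emit:
arm_command(
  rows=[
    [85, [0.3, 1, 0], [0, 0, 0]],
    [85, [0.3, 1, 0], [0, 0, 0]],
    [85, [0.3, 1, 0], [0, 0, 0]],
    [85, [0.3, 1, 0], [0, 0, 0]],
    [85, [0.3, 1, 0], [0, 0, 0]],
    [85, [0.3, 1, 0], [0, 0, 0]],
    [85, [0.3, 1, 0], [0, 0, 0]],
    [85, [0.3, 1, 0], [0, 0, 0]],
  ],
)

```text
time: 1.43
tool_pos: [0.4129, 0.0237, 0.276]
tool_rot: [-0.001, 0.998, -0.055, -0.0]
contact_force: [0.2, -0.1, -0.5]
gripper_width: 0.997
grasp_force: 0.0
```

Emit:
arm_command(
  rows=[
    [85, [0.3, 1, 0], [0, 0, 0]],
    [85, [0.3, 1, 0], [0, 0, 0]],
    [85, [0.3, 1, 0], [0, 0, 0]],
    [85, [0.3, 1, 0], [0, 0, 0]],
    [85, [0.3, 1, 0], [0, 0, 0]],
    [85, [0.3, 1, 0], [0, 0, 0]],
    [85, [0.3, 1, 0], [0, 0, 0]],
    [85, [0.3, 1, 0], [0, 0, 0]],
    [85, [0.3, 1, 0], [0, 0, 0]],
  ],
)

```text
time: 2.18
tool_pos: [0.5027, 0.3236, 0.2749]
tool_rot: [-0.0, 0.998, -0.055, -0.001]
contact_force: [0.2, -0.7, -0.7]
gripper_width: 0.993
grasp_force: 0.0
```

```bash
python3 - <<'E'
from h import *
s=monitor.state();print(s["tool_pos"],s["joint_pos"])
f=vision.grab_frame("wrist");P=pts(f);z=P[...,2]
m=(abs(z-.1)<.008)&(np.hypot(P[...,0]-.505,P[...,1]-.333)<.05)
q=P[m];print("lid",len(q),q.mean(0) if len(q) else 0, cv2.minEnclosingCircle(q[:,:2].astype(np.float32)) if len(q) else 0)
# door top edge from saved views, avoid roof
for n,(a,b,c,d) in [("top",(365,402,205,292)),("side",(345,390,215,310))]:
    g=dict(np.load(n+".npz"));p=pts(g)[c:d,a:b].reshape(-1,3);q=p[abs(p[:,2]-.205)<.007]
    vx,vy,x,y=cv2.fitLine(q[:,:2].astype(np.float32),cv2.DIST_HUBER,0,.001,.001).ravel()
    r,sz,an=cv2.minAreaRect(q[:,:2].astype(np.float32)*1000)
    print(n,len(q),np.degrees(np.arctan2(vy,vx)),x,y,q[:,0].min(),q[:,0].max(),r,sz,an)
E
```

```text
[0.5027345  0.32364654 0.27486881] [ 4.47040036e-01 -3.24502613e-02  1.62642120e+00  1.11191924e-03
  1.54920058e+00  2.12812615e+00]
lid 2379 [0.50716981 0.33040077 0.0999164 ] ((0.5061386227607727, 0.33063626289367676), 0.02669452130794525)
top 558 11.716984 0.47255826 -0.24930714 0.36952438680774197 0.576705142408768 (473.8045349121094, -249.5747833251953) (212.59291076660156, 16.75722312927246) 11.722930908203125
side 665 11.674439 0.4693906 -0.25508812 0.3702613381006359 0.5762944339217342 (473.248046875, -255.08432006835938) (207.91336059570312, 16.31277084350586) 11.659679412841797
```

Emit:
arm_command(
  rows=[
    [85, [0.01, 0.024, -0.1], [0, 0, 0]],
    [85, [0.01, 0.024, -0.75], [0, 0, 0]],
    [85, [0.01, 0.024, -0.75], [0, 0, 0]],
    [85, [0.01, 0.024, -0.75], [0, 0, 0]],
    [85, [0.01, 0.024, -0.75], [0, 0, 0]],
    [85, [0.01, 0.024, -0.75], [0, 0, 0]],
    [85, [0.01, 0.024, -0.75], [0, 0, 0]],
    [85, [0.01, 0.024, -0.75], [0, 0, 0]],
    [50, [0.01, 0.024, -0.75], [0, 0, 0]],
    [50, [0.01, 0.024, -0.75], [0, 0, 0]],
    [50, [0.01, 0.024, -0.75], [0, 0, 0]],
    [50, [0.01, 0.024, -0.75], [0, 0, 0]],
  ],
)

```text
time: 3.23
tool_pos: [0.5088, 0.3288, 0.056]
tool_rot: [-0.002, 0.998, -0.057, 0.003]
contact_force: [-0.1, 0.5, 7.3]
gripper_width: 0.667
grasp_force: 63.9
```

Emit:
arm_command(
  rows=[
    [50, [0, 0, 0], [0, 0, 0]],
    [50, [0, 0, 0], [0, 0, 0]],
    [50, [0, 0, 0], [0, 0, 0]],
  ],
)

```text
time: 3.48
tool_pos: [0.5088, 0.3288, 0.056]
tool_rot: [-0.002, 0.998, -0.057, 0.003]
contact_force: [0.9, 2.3, 6.3]
gripper_width: 0.667
grasp_force: 63.9
```

Emit:
arm_command(
  rows=[
    [50, [0, 0, 0.1], [0, 0, 0]],
    [50, [0, 0, 0.2], [0, 0, 0]],
    [50, [0, 0, 0.3], [0, 0, 0]],
    [50, [0, 0, 0.4], [0, 0, 0]],
    [50, [0, 0, 0.53], [0, 0, 0]],
    [50, [0.02, -0.08, 0.53], [0, 0, 0]],
    [50, [0.05, -0.2, 0.53], [0, 0, 0]],
    [50, [0.08, -0.33, 0.53], [0, 0, 0]],
    [50, [0.1, -0.46, 0.53], [0, 0, 0]],
    [50, [0.12, -0.59, 0.53], [0, 0, 0]],
    [50, [0.14, -0.72, 0.53], [0, 0, 0]],
    [50, [0.16, -0.85, 0.53], [0, 0, 0]],
  ],
)

```text
time: 4.48
tool_pos: [0.554, 0.0704, 0.2119]
tool_rot: [0.0, 0.998, -0.057, 0.001]
contact_force: [0.6, -0.3, -1.1]
gripper_width: 0.669
grasp_force: 65.7
```

Emit:
arm_command(
  rows=[
    [50, [0, -0.12, 0], [0, 0, 0]],
    [50, [0, -0.23, 0], [0, 0, 0]],
    [50, [0, -0.33, 0], [0, 0, 0]],
    [50, [0, -0.42, 0], [0, 0, 0]],
    [50, [0, -0.48, 0], [0, 0, 0]],
    [50, [0, -0.5, 0], [0, 0, 0]],
    [50, [0, -0.5, 0], [0, 0, 0]],
    [50, [0, -0.5, 0], [0, 0, 0]],
  ],
)

```text
time: 5.15
tool_pos: [0.5539, -0.0774, 0.211]
tool_rot: [-0.0, 0.998, -0.057, 0.0]
contact_force: [-1.2, 1.0, -2.5]
gripper_width: 0.668
grasp_force: 65.7
```

```bash
python3 - <<'E'
from h import *
s=monitor.state();print(s["tool_pos"],s["tool_rot"],s["contact_force"])
for n in ["side","wrist"]:
    f=vision.grab_frame(n);P=pts(f);np.savez(n+"1.npz",**f)
    cv2.imwrite(f"pics/{n}1.png",f["color"][...,::-1])
a=cv2.imread("pics/side1.png");b=cv2.imread("pics/wrist1.png")
cv2.imwrite("pics/c1.png",cv2.resize(np.hstack([a,b]),(800,300)))
E
```

```text
[ 0.55392944 -0.07744832  0.21099367] [-1.85779815e-04  9.98352050e-01 -5.73841926e-02  4.52255111e-04] [-1.16722782  0.97505625 -2.45482433]
```

View pics/c1.png

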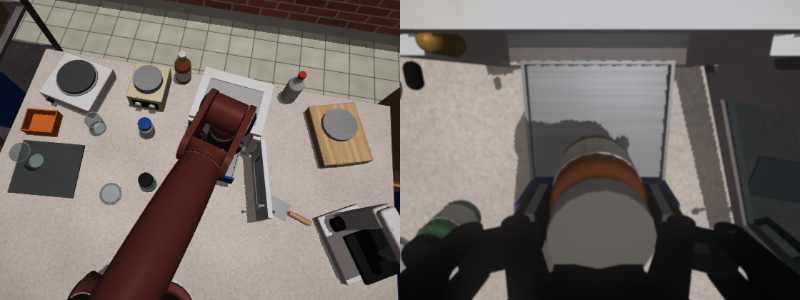

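Both views: the jar is held above the tray, laterally centred (wrist: jar at column ~598, tray 523–673), with the lip behind it.

Emit:
arm_command(
  rows=[
    [50, [0.007, 0, -0.06], [0, 0, 0]],
    [50, [0.007, 0, -0.14], [0, 0, 0]],
    [50, [0.007, 0, -0.21], [0, 0, 0]],
    [50, [0.007, 0, -0.25], [0, 0, 0]],
    [50, [0.007, 0, -0.27], [0, 0, 0]],
    [50, [0.007, 0, -0.285], [0, 0, 0]],
    [50, [0.007, 0, -0.295], [0, 0, 0]],
    [50, [0.007, 0, -0.305], [0, 0, 0]],
    [50, [0.007, 0, -0.31], [0, 0, 0]],
    [50, [0.007, 0, -0.31], [0, 0, 0]],
  ],
)

```text
time: 6.08
tool_pos: [0.5563, -0.0779, 0.1178]
tool_rot: [0.0, 0.998, -0.057, 0.0]
contact_force: [1.2, -0.0, -2.0]
gripper_width: 0.666
grasp_force: 65.7
```

Emit:
arm_command(
  rows=[
    [50, [0, 0, -0.003], [0, 0, 0]],
    [50, [0, 0, -0.005], [0, 0, 0]],
    [50, [0, 0, -0.007], [0, 0, 0]],
    [50, [0, 0, -0.007], [0, 0, 0]],
  ],
)

```text
time: 6.42
tool_pos: [0.5564, -0.0779, 0.116]
tool_rot: [0.0, 0.998, -0.057, 0.001]
contact_force: [-0.6, 0.0, 0.1]
gripper_width: 0.668
grasp_force: 66.0
```

Contact reached; release and rise.

Emit:
arm_command(
  rows=[
    [66, [0, 0, 0], [0, 0, 0]],
    [70, [0, 0, 0], [0, 0, 0]],
    [76, [0, 0, 0], [0, 0, 0]],
    [80, [0, 0, 0], [0, 0, 0]],
    [82, [0, 0, 0], [0, 0, 0]],
    [82, [0, 0, 0.05], [0, 0, 0]],
    [82, [0, 0, 0.12], [0, 0, 0]],
    [82, [0, 0, 0.22], [0, 0, 0]],
    [82, [0, 0, 0.33], [0, 0, 0]],
    [82, [0, 0, 0.45], [0, 0, 0]],
    [82, [0, 0, 0.5], [0, 0, 0]],
    [82, [0, 0, 0.5], [0, 0, 0]],
  ],
)

```text
time: 7.42
tool_pos: [0.5584, -0.0784, 0.2715]
tool_rot: [0.001, 0.998, -0.057, 0.005]
contact_force: [0.8, -0.2, -0.4]
gripper_width: 0.959
grasp_force: 0.0
```

Emit:
arm_command(
  rows=[
    [0, [-0.13, 0, 0], [0, 0, 0]],
    [0, [-0.26, 0, 0], [0, 0, 0]],
    [0, [-0.39, 0, 0], [0, 0, 0]],
    [0, [-0.46, 0, 0], [0, 0, 0]],
    [0, [-0.46, 0, 0], [0, 0, 0]],
    [0, [-0.46, 0, 0], [0, 0, 0]],
  ],
)

```text
time: 7.92
tool_pos: [0.4171, -0.0777, 0.264]
tool_rot: [-0.0, 0.998, -0.058, -0.0]
contact_force: [0.2, -0.8, -0.3]
gripper_width: 0.101
grasp_force: 0.0
```

```bash
python3 - <<'E'
from h import *
s=monitor.state();print(s["tool_pos"],s["contact_force"],s["gripper_width"])
f=vision.grab_frame("wrist");P=pts(f);np.savez("wrist2.npz",**f)
cv2.imwrite(f"pics/w2.png",f["color"][...,::-1])
h=cv2.cvtColor(f["color"],cv2.COLOR_RGB2HSV);z=P[...,2]
m=(abs(z-.16)<.006)&(np.hypot(P[...,0]-.556,P[...,1]+.078)<.06);q=P[m]
print("lid",len(q),cv2.minEnclosingCircle(q[:,:2].astype(np.float32)) if len(q) else 0,q[:,2].mean())
m=(h[...,0]>100)&(h[...,0]<125)&(h[...,1]>120)&(abs(z-.13)<.005);q=P[m]
print("lip",len(q),cv2.minAreaRect(q[:,:2].astype(np.float32)*1000) if len(q) else 0)
E
```

```text
[ 0.4171361  -0.07769045  0.2640324 ] [ 0.17061747 -0.76320566 -0.34173859] 0.10104570824150057
lid 3306 ((0.5528721809387207, -0.07591383904218674), 0.02633790299296379) 0.15984788231125016
lip 1829 ((497.7173156738281, -70.6405029296875), (167.35693359375, 6.629254341125488), 83.39073944091797)
```

View pics/w2.png

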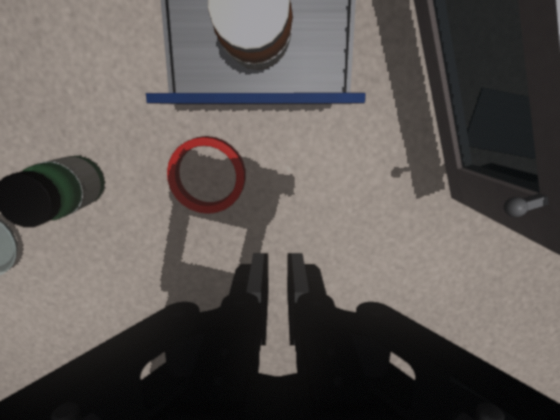

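The jar stands upright inside the tray (lid at px (250,15)), blue lip at row ~98, the door's handle side at right; tape ring at (206,175) is low and clear.

Emit:
arm_command(
  rows=[
    [0, [0.03, 0.01, -0.1], [-0.008, -0.07, 0]],
    [0, [0.06, 0.02, -0.2], [-0.016, -0.14, 0]],
    [0, [0.09, 0.03, -0.3], [-0.024, -0.21, 0]],
    [0, [0.12, 0.04, -0.4], [-0.033, -0.285, 0]],
    [0, [0.123, 0.041, -0.5], [-0.033, -0.285, 0]],
    [0, [0.123, 0.041, -0.507], [-0.033, -0.285, 0]],
    [0, [0.123, 0.041, -0.507], [-0.033, -0.285, 0]],
    [0, [0.123, 0.041, -0.507], [-0.033, -0.285, 0]],
  ],
)

```text
time: 8.63
tool_pos: [0.4566, -0.066, 0.1155]
tool_rot: [0.013, 0.973, -0.056, 0.224]
contact_force: [-0.1, -0.3, 0.8]
gripper_width: -0.001
grasp_force: 0.0
```

```bash
python3 - <<'E'
from h import *
from scipy.spatial.transform import Rotation as Ro
s=monitor.state();q=s["tool_rot"];R=Ro.from_quat(np.roll(q,-1)).as_matrix()
print(s["tool_pos"],R.round(3).tolist(),s["contact_force"],s["gripper_width"],s["joint_pos"])
f=vision.grab_frame("wrist");c=-f["R"].T@f["t"];print("cam in tool",R.T@(c-s["tool_pos"]))
E
```

```text
[ 0.45661681 -0.06601203  0.11550948] [[0.893, -0.114, 0.435], [-0.102, -0.993, -0.051], [0.437, 0.001, -0.899]] [-0.06276444 -0.34128947  0.80040047] -0.0005590579150116824 [-0.37403883 -0.61540326  2.39376002  0.13984575  0.92824276  1.25189227]
cam in tool [ 0.0728353   0.00108678 -0.14252644]
```

Emit:
arm_command(
  rows=[
    [0, [0.03, -0.0035, 0], [0, 0, 0]],
    [0, [0.055, -0.006, 0], [0, 0, 0]],
    [0, [0.07, -0.008, 0], [0, 0, 0]],
    [0, [0.085, -0.01, 0], [0, 0, 0]],
    [0, [0.105, -0.012, 0], [0, 0, 0]],
    [0, [0.13, -0.015, 0], [0, 0, 0]],
    [0, [0.16, -0.0185, 0], [0, 0, 0]],
    [0, [0.19, -0.022, 0], [0, 0, 0]],
    [0, [0.22, -0.0255, 0], [0, 0, 0]],
    [0, [0.245, -0.0285, 0], [0, 0, 0]],
    [0, [0.265, -0.031, 0], [0, 0, 0]],
    [0, [0.28, -0.0325, 0], [0, 0, 0]],
  ],
)

```text
time: 9.68
tool_pos: [0.5396, -0.0754, 0.1134]
tool_rot: [0.013, 0.973, -0.056, 0.223]
contact_force: [-2.0, 0.3, 1.3]
gripper_width: 0.001
grasp_force: 1.0
```

Emit:
arm_command(
  rows=[
    [0, [0.015, -0.002, 0], [0, 0, 0]],
    [0, [0.035, -0.004, 0], [0, 0, 0]],
    [0, [0.06, -0.007, 0], [0, 0, 0]],
    [0, [0.085, -0.01, 0], [0, 0, 0]],
    [0, [0.11, -0.013, 0], [0, 0, 0]],
    [0, [0.135, -0.0155, 0], [0, 0, 0]],
    [0, [0.155, -0.018, 0], [0, 0, 0]],
    [0, [0.165, -0.019, 0], [0, 0, 0]],
    [0, [0.17, -0.0195, 0], [0, 0, 0]],
  ],
)

```text
time: 10.43
tool_pos: [0.5904, -0.0812, 0.113]
tool_rot: [0.013, 0.973, -0.056, 0.223]
contact_force: [-1.1, -0.2, 0.8]
gripper_width: -0.002
grasp_force: 0.9
```

Emit:
arm_command(
  rows=[
    [0, [0.015, -0.002, 0], [0, 0, 0]],
    [0, [0.03, -0.0035, 0], [0, 0, 0]],
    [0, [0.045, -0.005, 0], [0, 0, 0]],
    [0, [0.06, -0.007, 0], [0, 0, 0]],
    [0, [0.07, -0.008, 0], [0, 0, 0]],
    [0, [0.077, -0.009, 0], [0, 0, 0]],
    [0, [0.083, -0.0095, 0], [0, 0, 0]],
    [0, [0.088, -0.01, 0], [0, 0, 0]],
    [0, [0.092, -0.0105, 0], [0, 0, 0]],
  ],
)

```text
time: 11.18
tool_pos: [0.6174, -0.0842, 0.1129]
tool_rot: [0.013, 0.973, -0.056, 0.223]
contact_force: [-1.3, 0.5, -0.5]
gripper_width: -0.006
grasp_force: 0.8
```

```bash
python3 - <<'E'
from h import *
s=monitor.state();print(s["tool_pos"],s["contact_force"])
f=vision.grab_frame("wrist");P=pts(f);cv2.imwrite(f"pics/w3.png",f["color"][...,::-1])
h=cv2.cvtColor(f["color"],cv2.COLOR_RGB2HSV);z=P[...,2]
m=(h[...,0]>100)&(h[...,0]<125)&(h[...,1]>120)&(abs(z-.13)<.006);q=P[m]
if len(q):print("lip",cv2.minAreaRect(q[:,:2].astype(np.float32)*1000))
E
```

```text
[ 0.61742671 -0.08423235  0.11289443] [-1.25610354  0.48954998 -0.49433378]
lip ((629.5116577148438, -86.4803695678711), (169.51861572265625, 7.9066572189331055), 83.43500518798828)
```

View pics/w3.png

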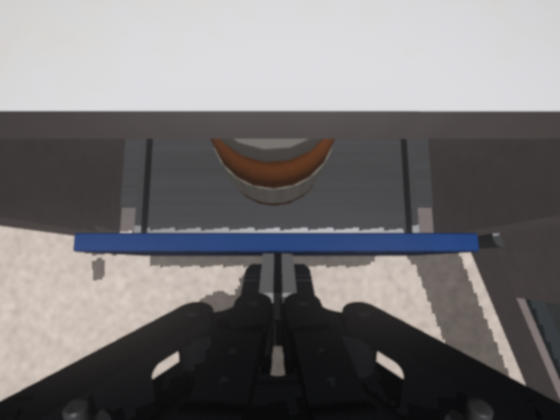

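Lip (row 243) is nearly at the cabinet front, jar standing (265,170). Last millimetres, in small steps.

Emit:
arm_command(
  rows=[
    [0, [0.005, -0.0005, 0], [0, 0, 0]],
    [0, [0.01, -0.001, 0], [0, 0, 0]],
    [0, [0.015, -0.002, 0], [0, 0, 0]],
    [0, [0.02, -0.0025, 0], [0, 0, 0]],
    [0, [0.023, -0.003, 0], [0, 0, 0]],
  ],
)

```text
time: 11.65
tool_pos: [0.6245, -0.0851, 0.113]
tool_rot: [0.013, 0.973, -0.056, 0.223]
contact_force: [-2.3, 0.1, -0.1]
gripper_width: 0.002
grasp_force: 0.8
```

Emit:
arm_command(
  rows=[
    [0, [0.003, 0, 0], [0, 0, 0]],
    [0, [0.006, -0.0005, 0], [0, 0, 0]],
    [0, [0.009, -0.001, 0], [0, 0, 0]],
  ],
)

```text
time: 11.9
tool_pos: [0.6271, -0.0854, 0.113]
tool_rot: [0.013, 0.973, -0.056, 0.223]
contact_force: [-1.8, 0.9, -0.6]
gripper_width: 0.003
grasp_force: 0.8
```

Emit:
arm_command(
  rows=[
    [0, [0.003, 0, 0], [0, 0, 0]],
    [0, [0.006, -0.0005, 0], [0, 0, 0]],
    [0, [0.009, -0.001, 0], [0, 0, 0]],
  ],
)

```text
time: 12.15
tool_pos: [0.6298, -0.0857, 0.113]
tool_rot: [0.013, 0.973, -0.056, 0.223]
contact_force: [-1.8, 0.5, -0.7]
gripper_width: -0.001
grasp_force: 0.8
```

Emit:
arm_command(
  rows=[
    [0, [0.003, 0, 0], [0, 0, 0]],
    [0, [0.006, -0.0005, 0], [0, 0, 0]],
    [0, [0.006, -0.0005, 0], [0, 0, 0]],
  ],
)

```text
time: 12.4
tool_pos: [0.6317, -0.0859, 0.1131]
tool_rot: [0.013, 0.973, -0.056, 0.223]
contact_force: [-0.9, 0.1, -0.1]
gripper_width: -0.002
grasp_force: 0.5
```

Emit:
arm_command(
  rows=[
    [0, [0.003, 0, 0], [0, 0, 0]],
    [0, [0.006, -0.0005, 0], [0, 0, 0]],
    [0, [0.008, -0.001, 0], [0, 0, 0]],
  ],
)

```text
time: 12.65
tool_pos: [0.6325, -0.086, 0.1128]
tool_rot: [0.013, 0.974, -0.055, 0.221]
contact_force: [-18.2, 0.9, 10.1]
gripper_width: -0.003
grasp_force: 8.9
```

```bash
python3 - <<'E'
from h import *
s=monitor.state();print(s["tool_pos"],s["contact_force"])
f=vision.grab_frame("wrist");P=pts(f);cv2.imwrite(f"pics/w4.png",f["color"][...,::-1])
h=cv2.cvtColor(f["color"],cv2.COLOR_RGB2HSV);z=P[...,2]
m=(h[...,0]>100)&(h[...,0]<125)&(h[...,1]>120)&(abs(z-.13)<.006);q=P[m]
if len(q):print("lip",cv2.minAreaRect(q[:,:2].astype(np.float32)*1000))
m=(abs(z-.21)<.004);q=P[m];x=q[:,:2]@[.9934,-.115];print("roof front edge x'",np.percentile(x,[.5,1,2]),"lip centre x'",.6295*.9934+.0865*.115)
E
```

```text
[ 0.63247916 -0.08595262  0.11284382] [-18.2185465    0.86958408  10.13217325]
lip ((643.948486328125, -87.77842712402344), (169.99610900878906, 7.558279037475586), 83.44547271728516)
roof front edge x' [0.61540631 0.65598077 0.65612381] lip centre x' 0.6352927999999999
```

Tray is home (18 N at the stop, lip front 10 mm before the roof edge as specified). Retreat, untilt, and go over the door to its outer side.

Emit:
arm_command(
  rows=[
    [0, [-0.02, 0.002, 0], [0, 0, 0]],
    [0, [-0.1, 0.012, 0], [0, 0, 0]],
    [0, [-0.2, 0.023, 0], [0, 0, 0]],
    [0, [-0.3, 0.035, 0], [0, 0, 0]],
    [0, [-0.38, 0.044, 0.06], [0.008, 0.07, 0]],
    [0, [-0.42, 0.048, 0.17], [0.016, 0.14, 0]],
    [0, [-0.42, 0.048, 0.3], [0.024, 0.21, 0]],
    [0, [-0.42, 0.048, 0.42], [0.033, 0.285, 0]],
    [0, [-0.42, 0.048, 0.52], [0.033, 0.285, 0]],
    [0, [-0.42, 0.048, 0.53], [0.033, 0.285, 0]],
  ],
)

```text
time: 13.53
tool_pos: [0.5125, -0.0728, 0.2805]
tool_rot: [0.001, 0.998, -0.057, 0.007]
contact_force: [0.7, -0.2, 0.2]
gripper_width: 0.002
grasp_force: 0.0
```

```bash
python3 - <<'E'
from h import *
s=monitor.state();print(s["tool_pos"],s["tool_rot"],s["contact_force"])
H=np.array([.6233,-.2161]);r=.2
prev=None
for th in [1.89,1.8,1.7,1.6,1.5,1.4,1.3,1.2,1.1,1.0,.9,.8,.7,.6,.5,.4,.3,.2,.15,.1,.05,0]:
    p=np.radians(83.4)+th;u=np.array([np.cos(p),np.sin(p)]);n=np.array([-u[1],u[0]])
    print(th,(H+r*u+.030*n).round(4))
f=vision.grab_frame("side");P=pts(f);cv2.imwrite("pics/s5.png",f["color"][...,::-1])
E
```

```text
[ 0.51247658 -0.07281075  0.28051461] [ 0.0013803   0.99834728 -0.05705605  0.0067381 ] [ 0.70776772 -0.16726348  0.24627412]
1.89 [ 0.4335 -0.286 ]
1.8 [ 0.428  -0.2687]
1.7 [ 0.4237 -0.2489]
1.6 [ 0.4215 -0.2288]
1.5 [ 0.4212 -0.2086]
1.4 [ 0.423  -0.1885]
1.3 [ 0.4267 -0.1686]
1.2 [ 0.4324 -0.1492]
1.1 [ 0.4401 -0.1305]
1.0 [ 0.4495 -0.1126]
0.9 [ 0.4607 -0.0958]
0.8 [ 0.4736 -0.0802]
0.7 [ 0.4879 -0.0659]
0.6 [ 0.5035 -0.0531]
0.5 [ 0.5204 -0.042 ]
0.4 [ 0.5383 -0.0326]
0.3 [ 0.5571 -0.025 ]
0.2 [ 0.5765 -0.0194]
0.15 [ 0.5864 -0.0173]
0.1 [ 0.5963 -0.0157]
0.05 [ 0.6064 -0.0146]
0 [ 0.6165 -0.014 ]
```

View pics/s5.png

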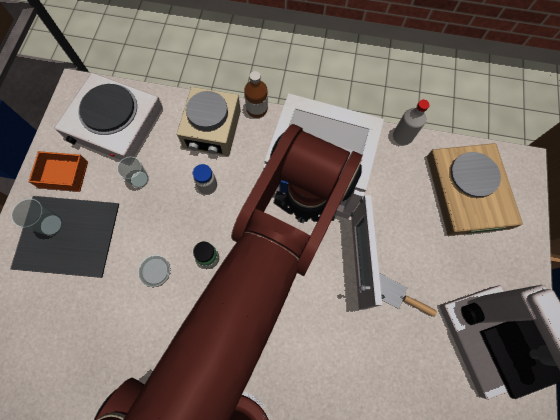

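Side view: door still open (370,250), tray inside, bystanders unmoved. Crossing over the door.

Emit:
arm_command(
  rows=[
    [0, [-0.03, -0.12, 0], [0, 0, 0]],
    [0, [-0.07, -0.25, 0], [0, 0, 0]],
    [0, [-0.11, -0.38, 0], [0, 0, 0]],
    [0, [-0.15, -0.51, 0], [0, 0, 0]],
    [0, [-0.19, -0.64, 0], [0, 0, 0]],
    [0, [-0.23, -0.77, 0], [0, 0, 0]],
    [0, [-0.25, -0.82, 0], [0, 0, 0]],
    [0, [-0.25, -0.82, 0], [0, 0, 0]],
    [0, [-0.25, -0.82, -0.1], [0, 0, 0]],
    [0, [-0.25, -0.82, -0.22], [0, 0, 0]],
    [0, [-0.25, -0.82, -0.34], [0, 0, 0]],
    [0, [-0.25, -0.82, -0.39], [0, 0, 0]],
  ],
)

```text
time: 14.58
tool_pos: [0.4308, -0.3143, 0.1487]
tool_rot: [-0.003, 0.998, -0.057, -0.003]
contact_force: [-1.2, 1.4, -0.8]
gripper_width: 0.0
grasp_force: 0.0
```

Emit:
arm_command(
  rows=[
    [0, [0, 0, 0], [0, 0, 0]],
    [0, [0, 0, 0], [0, 0, 0]],
  ],
)

```text
time: 14.75
tool_pos: [0.4327, -0.3163, 0.1538]
tool_rot: [-0.001, 0.998, -0.057, -0.001]
contact_force: [0.2, 0.0, -0.0]
gripper_width: 0.0
grasp_force: 0.0
```

Emit:
arm_command(
  rows=[
    [0, [0, 0.05, 0.01], [0, 0, 0]],
    [0, [0.003, 0.09, 0.01], [0, 0, 0]],
    [0, [-0.006, 0.125, 0.01], [0, 0, 0]],
    [0, [-0.016, 0.159, 0.01], [0, 0, 0]],
    [0, [-0.023, 0.19, 0.01], [0, 0, 0]],
    [0, [-0.03, 0.225, 0.01], [0, 0, 0]],
    [0, [-0.034, 0.26, 0.01], [0, 0, 0]],
    [0, [-0.037, 0.292, 0.01], [0, 0, 0]],
    [0, [-0.038, 0.325, 0.01], [0, 0, 0]],
    [0, [-0.038, 0.359, 0.01], [0, 0, 0]],
    [0, [-0.036, 0.39, 0.01], [0, 0, 0]],
    [0, [-0.032, 0.426, 0.01], [0, 0, 0]],
  ],
)

```text
time: 15.75
tool_pos: [0.4247, -0.19, 0.1603]
tool_rot: [0.001, 0.998, -0.057, 0.002]
contact_force: [4.0, -3.6, 5.2]
gripper_width: 0.004
grasp_force: 2.4
```

Emit:
arm_command(
  rows=[
    [0, [0.006, 0.033, 0], [0, 0, 0]],
    [0, [0.012, 0.066, 0], [0, 0, 0]],
    [0, [0.021, 0.099, 0], [0, 0, 0]],
    [0, [0.031, 0.131, 0], [0, 0, 0]],
    [0, [0.043, 0.162, 0], [0, 0, 0]],
    [0, [0.057, 0.193, 0], [0, 0, 0]],
    [0, [0.072, 0.223, 0], [0, 0, 0]],
    [0, [0.088, 0.253, 0], [0, 0, 0]],
    [0, [0.126, 0.309, 0], [0, 0, 0]],
    [0, [0.168, 0.361, 0], [0, 0, 0]],
    [0, [0.216, 0.409, 0], [0, 0, 0]],
    [0, [0.268, 0.451, 0], [0, 0, 0]],
  ],
)

```text
time: 16.75
tool_pos: [0.5047, -0.0545, 0.1602]
tool_rot: [0.002, 0.998, -0.057, 0.001]
contact_force: [-0.4, -6.1, 7.2]
gripper_width: 0.001
grasp_force: 1.8
```

```bash
python3 - <<'E'
from h import *
s=monitor.state();print(s["tool_pos"],s["contact_force"])
f=vision.grab_frame("wrist");cv2.imwrite("pics/w6.png",f["color"][...,::-1])
E
```

```text
[ 0.50466828 -0.05450795  0.1601542 ] [-0.37272609 -6.13884092  7.19656085]
```

View pics/w6.png

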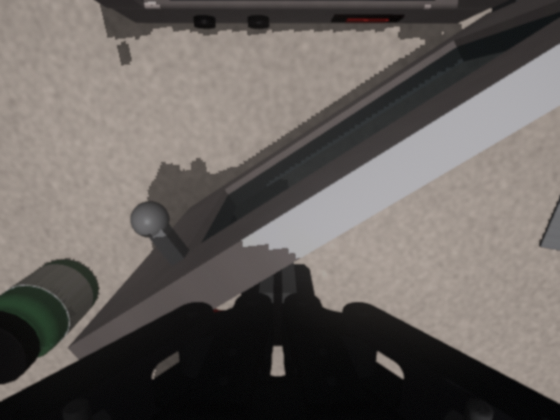

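Door is at about 0.6 rad with the fingers pressing its bare upper face (270,265); raising 9 mm for clearance, continuing.

Emit:
arm_command(
  rows=[
    [0, [0.015, 0.01, 0.02], [0, 0, 0]],
    [0, [0.035, 0.023, 0.03], [0, 0, 0]],
    [0, [0.056, 0.037, 0.03], [0, 0, 0]],
    [0, [0.085, 0.053, 0.03], [0, 0, 0]],
    [0, [0.116, 0.069, 0.03], [0, 0, 0]],
    [0, [0.147, 0.082, 0.03], [0, 0, 0]],
    [0, [0.179, 0.094, 0.03], [0, 0, 0]],
    [0, [0.2, 0.1, 0.03], [0, 0, 0]],
    [0, [0.22, 0.107, 0.03], [0, 0, 0]],
    [0, [0.235, 0.111, 0.03], [0, 0, 0]],
    [0, [0.243, 0.113, 0.03], [0, 0, 0]],
  ],
)

```text
time: 17.72
tool_pos: [0.5773, -0.0205, 0.1669]
tool_rot: [-0.0, 0.998, -0.057, -0.0]
contact_force: [-0.0, -0.9, -1.4]
gripper_width: 0.0
grasp_force: 0.3
```

Emit:
arm_command(
  rows=[
    [0, [0.015, 0.003, 0], [0, 0, 0]],
    [0, [0.03, 0.006, 0], [0, 0, 0]],
    [0, [0.045, 0.009, 0], [0, 0, 0]],
    [0, [0.06, 0.011, 0], [0, 0, 0]],
    [0, [0.072, 0.013, 0], [0, 0, 0]],
    [0, [0.082, 0.014, 0], [0, 0, 0]],
    [0, [0.09, 0.015, 0], [0, 0, 0]],
    [0, [0.098, 0.016, 0], [0, 0, 0]],
    [0, [0.106, 0.016, 0], [0, 0, 0]],
  ],
)

```text
time: 18.47
tool_pos: [0.6068, -0.0163, 0.1672]
tool_rot: [0.001, 0.998, -0.057, -0.003]
contact_force: [-8.6, -1.3, 3.9]
gripper_width: -0.005
grasp_force: 4.1
```

Emit:
arm_command(
  rows=[
    [0, [0.007, 0.001, 0], [0, 0, 0]],
    [0, [0.014, 0.001, 0], [0, 0, 0]],
    [0, [0.021, 0.001, 0], [0, 0, 0]],
  ],
)

```text
time: 18.72
tool_pos: [0.6148, -0.0158, 0.1672]
tool_rot: [0.0, 0.998, -0.057, -0.0]
contact_force: [0.3, -0.3, 0.1]
gripper_width: 0.004
grasp_force: 0.1
```

Force rose to about 9 N and vanished: the catch snapped over. Retreat and check.

Emit:
arm_command(
  rows=[
    [0, [-0.03, 0, 0], [0, 0, 0]],
    [0, [-0.12, 0, 0], [0, 0, 0]],
    [0, [-0.24, 0, 0], [0, 0, 0]],
    [0, [-0.36, 0, 0.1], [0, 0, 0]],
    [0, [-0.4, 0, 0.2], [0, 0, 0]],
    [0, [-0.4, 0, 0.3], [0, 0, 0]],
    [0, [-0.4, 0, 0.4], [0, 0, 0]],
    [0, [-0.4, 0, 0.4], [0, 0, 0]],
  ],
)

```text
time: 19.38
tool_pos: [0.4971, -0.0159, 0.2954]
tool_rot: [0.001, 0.998, -0.057, 0.007]
contact_force: [1.0, 0.2, 1.7]
gripper_width: -0.003
grasp_force: 0.0
```

```bash
python3 - <<'E'
from h import *
f=vision.grab_frame("wrist");cv2.imwrite("pics/w7.png",f["color"][...,::-1])
P=pts(f);q=P[abs(P[...,2]-.205)<.003];x=q[:,:2]@[.9934,-.115];y=q[:,:2]@[.115,.9934]+.0131
m=(x<.66)
for a,b in [(-.12,-.06),(-.06,0),(0,.06),(.06,.13)]:
    k=m&(y>a)&(y<b);print(a,k.sum(),np.percentile(x[k],[2,50]) if k.any() else 0)
E
```

```text
-0.12 840 [0.62778155 0.62954567]
-0.06 861 [0.62769935 0.62950126]
0 861 [0.62762453 0.62954265]
0.06 999 [0.62757165 0.62943819]
```

View pics/w7.png

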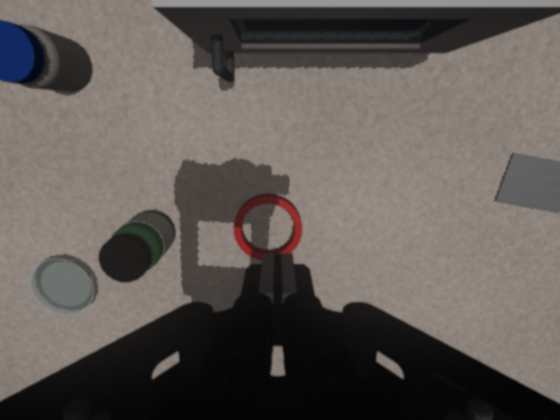

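The door's outer face is parallel to the front at x' = 0.628, flush along its full width; the view shows it shut along row 10 with nothing touching it.

```bash
python3 -c "
from h import *
print(manip.job_done())"
```

```text
the job is handed in; nothing more can be done
None
```

The job is handed in at about 19 s, with no verdict returned: the amber jar stood upright on the tray, the tray was pushed home to its stop, and the door clicked past its catch and measured flush across its width; the bystanders I could see looked unmoved.

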